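# Lift the wet bench dog with the tongs

## Robot

A 6-joint arm with a two-finger parallel gripper is mounted at the origin on a cart in front of the work surface, level with it; the furniture and walls round the work are solid. World frame = base frame: x ahead of the robot, y to its left, z up, the work surface at z = 0. Lengths are in m, angles in rad, forces in N, time in s.
With the tool pointing down it reaches from about 0.3 to 0.875 m from the base axis. Payload 6.4 kg.
Tool frame: the origin (TCP) lies at the very end of the fingers, on their centre line; the grasp point (between the pads) lies 19 mm behind it (ctrl.hold_point_z is the distance from the TCP to the grasp point, in m); y points along the fingers, x is the direction in which the jaws open and shut, and the axes are right-handed (so a half turn about y gives the same grasp; the last joint's range is limited). The gripper opens to 85 mm and grips with 20 to 120 N. Pads are 22 mm wide; open, the fingers measure 114 mm over their backs; the gripper's body (76 mm by 85 mm) begins 54 mm behind the grasp point. The pads swing forward as they close: fully open they stand 13 mm farther back than shut.
Start: joints at [-1.456, 0.181, 1.607, -0, 1.354, -0.206], TCP at [0.181, -0.546, 0.231] pointing down, gripper open.
Joint ranges: [-2.99, 2.99], [-0.89, 2.07], [0.3, 2.58], [-1.14, 4.28], [0, 2.63], [-3.12, 3.12]. Speed limits (rad/s): [2.57, 2.57, 3.01, 3.14, 3.14, 3.14].

## Interface

Orientations are given as a unit quaternion [w, x, y, z].
In Python, from bench import ctrl, imaging gives the robot as it stands.
- The arm moves only by the shell command python3 -m jog 'ROWS'. ROWS is JSON, a list of rows, each a list of 3 entries, a list of its own where there are three numbers: the shift along the tool's x, y, z in cm, then the turn, a rotation vector about the tool's x, y, z in rad, then the finger opening in cm, from 0 to 8.54. A call has 1 to 12 rows; each row shifts and turns the pose as measured when the row begins, along the tool's axes as they then stand; what a row does not reach is not made up. A row lasts 1/12 s, in which the tool goes at most 41.7 mm and 7.16 degrees, less where a joint would pass 70% of its speed; a pose out of reach is approached as far as the arm can. A call is refused whole if a number of a shift passes 4.17 or a number of a turn 0.125, either way. A call with a gripper value outside its range is refused whole. The fingers move at their own pace and stop on an object; the grip force is fixed at half the most. Time passes only in rows, so rows that do not move let the fingers close. It gives the time, the measured TCP pose, the force and the opening at its end, in the units of the state.
- ctrl.get_obs(): the state, without advancing time (a new reading comes with each control period).
- imaging.camera(name): name is "side" or "top" or "wrist"; returns a dict with "frame" (420x560x3 uint8, red, green, blue), "depth" (420x560 float32, m along the optical axis (not along the pixel's ray), 0 where there is no reading), "K" (3x3 intrinsics, pixels), "R" (3x3) and "t" (3): a world point X has camera coordinates R X + t. Camera axes: x right, y down, z forward; pixel columns grow to the right and rows downward; lengths in m; the calibration is good to about 2 mm. The wrist camera is an equidistant fisheye: a pixel r from the principal point sees the ray r / f radians off the axis. A picture is of the moment at which its call begins.
- ctrl.hand_in(): hands the job in, once; it reports no verdict.
The state is a dict: "time_s": time; "q": joint angles; "dq": joint speeds; "joint_efforts": joint torques, N m; "eef_pos": TCP position; "eef_rot": TCP orientation; "wrist_force": force on the tool from outside, world axes, zero at the start; "torque": the same for the moment, N m; "opening": opening from 0.0 (shut) to 1.0 (fully open).
Only numpy, scipy, OpenCV 4.12 (cv2) and the standard library are available. Lean on these libraries where they do the work, as an engineer would, in place of code of your own. Each camera call takes 0.05 s, during which the arm holds its last target. There are 200 camera calls.

## Task

The short bench dog on the drying board has just been oiled: swing the keeper bar on the tongs rack all the way out until it seats in its end detent, take the tongs by their wooden grips, close the jaws round the short dog and lift it, still upright, at least 10 cm clear of the board. Finish while holding it up there, still and firmly in the closed tongs, with the gripper still holding the tongs. Never touch either dog with the gripper or arm, and leave the tall dog, the screw tin and the glue bottle where they stand.

Things in the scene. Friction and masses are not known exactly. Their poses are not given: they have to be found in the camera images.
- rack: fixed low wooden rack under the tongs, turned up to 0.15 rad. Origin on the bench (z = 0) under the middle of the tongs' grips; x to the jaw end, y left. Spine 30 mm wide, 12 mm high (x -98 to 74 mm); hub block 44 x 44, 25 high at x -73; stop 38 high at x -105 to -95. Beside the spine between x -25 and +30 the bench is free for fingers.
- rack_bar (a point): middle of the top of the rack's crossbar on which the arms rest, at rack x 43, y 0, z 25 mm. The bar is 18 mm wide (x 34 to 52), runs from y -60 to +98 (catch housing at its left end, 45 mm high) and has two lips, 7 mm thick and 38 mm high, at y -47.5 and +47.5, outside the tongs' arms.
- keeper (a joint): keeper bar's angle about its upright pivot, rad. 0 = closed: across above both arms of the tongs, pointing to rack -y; grows anticlockwise from above to 1.6 = fully out, pointing to rack +x, beside the jaws. Starts at 0 to 0.25, stays where left (friction 0.02 N m); a ball catch resists a little (up to 0.15 N m) between 1.0 and 1.4, then pulls the bar into its seat at 1.6.
- keeper_hinge (a point): point on the keeper's pivot axis at the bar's mid height: rack x 43, y 62, z 54 mm. The bar is dark wood, 10 mm wide, 16 mm tall, 46 to 62 mm above the bench; the pivot's cap is 20 mm wide, its top at 67 mm.
- keeper_tip (a point): end of the keeper bar at its mid height, 110 mm from the pivot axis. The bar may be pushed sideways anywhere along it, just above the tongs' arms (top 43 mm above the bench while on the rack; the grips' top 44 mm).
- tongs: steel spring tongs, 0.09 kg, lying flat on the rack. Origin midway between the dark wooden grips, mid height (34 mm above the bench); x to the jaws, y left, z up. Hub 22 mm round at x -75; arms 18 mm tall (z -9 to 9). Grips 56 mm long (x -28 to 28), 20 mm tall: 60 mm over their outsides when open (67 at the front ends), 44 mm and parallel when closed on the short dog. Grasp across y, from above.
- tongs_left (a joint): closing angle of the left arm about the hub, rad (the right mirrors it): 0 = open, pads 72 mm apart; 0.11 = pads parallel, 42 mm apart, as on the short dog; 0.2 = stop. A spring opens it: 6 N at each grip when just touched, 10 N when closed on the dog. Squeezed to 54 mm over the grips (about 0.04) the tongs can be lifted and carried with the jaws still open.
- tongs_jaws (a point): point midway between the jaw pads, 67 mm ahead of the tongs' origin (+x), at mid height. Pads: flat rubber, 38 mm long (tongs x 48 to 86), 18 mm tall. Over the backs of the open jaws: 90 mm at their tips.
- drying_board: fixed pine board 52 x 138 x 13 mm lying flat; origin at the centre of its underside, long side along its y, turned by up to 0.25 rad. The two dogs stand on it, 42 mm either side of its middle, in either order.
- short_dog: loose short round hardwood bench dog, diameter 42 mm, 22 mm tall, about 30 g, the one to lift; origin at the centre of its underside, z up. Stands on the board (underside at 13 mm).
- tall_dog: loose tall round hardwood bench dog, diameter 38 mm, 54 mm tall, 84 mm from the short one on the same board; leave it alone. Origin at the centre of its underside.
- screw_tin: open metal tin with screws, 67 mm wide, 32 mm tall, on the bench beyond the board; bystander. Origin at the centre of its underside.
- glue_bottle: white bottle with a red spout, 53 mm wide, 168 mm tall, on the bench beyond the board; bystander. Origin at the centre of its underside.
There are look-alikes about, which are no part of the job. Leave any black or yellow look-alike of the short_dog alone.

How it is judged:
By the outcome, as a careful person would: the job done as asked, in the order asked, and still so for the second after the job is handed in, while the arm keeps its last pose, push and grip.
It also fails if it takes over 56 s, if anything falls off the work surface, if the arm or the gripper's body presses on something with over 40 N, if the wrist force passes 120 N, or if a joint passes its speed limit or range.

## Working session

There is one attempt and no reset: what is moved stays moved. The work goes in short steps, Python scripts to look and compute and a shell command to move; the robot and the scene stay as the last step left them, time stands still between calls to the robot, and variables do not carry over. Pictures are saved under pics/ and viewed, about 8 in all and at most 12, crops included, and the job is handed in when it is done.

```bash
mkdir -p pics; ls
python3 - <<'E'
from bench import ctrl, imaging
import cv2
print(ctrl.get_obs())
for n in ("top","side"):
    c=imaging.camera(n); cv2.imwrite(f"pics/{n}0.png",c["frame"][:,:,::-1]); print(n,c["K"],c["R"],c["t"])
E
```

```text
pics
{'time_s': 0.0, 'q': array([-1.45625485e+00,  1.81563662e-01,  1.60799896e+00,  4.77989158e-06,
        1.35378840e+00, -2.06306673e-01]), 'dq': array([-8.10720274e-05, -2.17748547e-04, -2.82613464e-04,  7.03284758e-04,
        1.23775161e-04, -5.93516313e-04]), 'joint_efforts': array([-2.73820078e-04, -4.44876266e+01, -3.51334190e+01, -4.17421043e-04,
        9.05748457e-03,  1.61312857e-05]), 'eef_pos': array([ 0.1812893 , -0.54509784,  0.2303758 ]), 'eef_rot': array([ 0.57390821, -0.5729874 ,  0.41412927, -0.41329378]), 'wrist_force': array([0.9380638 , 0.02885705, 0.42617963]), 'torque': array([-0.01832755, -0.03476648, -0.01799021]), 'opening': 1.0027034040609644}
top [[392.20773852   0.         282.25731536]
 [  0.         392.20773852 206.38275955]
 [  0.           0.           1.        ]] [[-0.01030239 -0.99970321 -0.02207624]
 [-0.98785859  0.01359785 -0.15475949]
 [ 0.15501374  0.02021381 -0.98770549]] [-0.22602267  0.56969592  0.8154463 ]
side [[481.86493709   0.         274.39638194]
 [  0.         481.86493709 208.08729339]
 [  0.           0.           1.        ]] [[ 0.99975405  0.01627465  0.01506556]
 [ 0.02173353 -0.58375213 -0.81164099]
 [-0.00441463  0.8117688  -0.58396227]] [-0.52395384 -0.09209882  1.08929688]
```

View pics/top0.png

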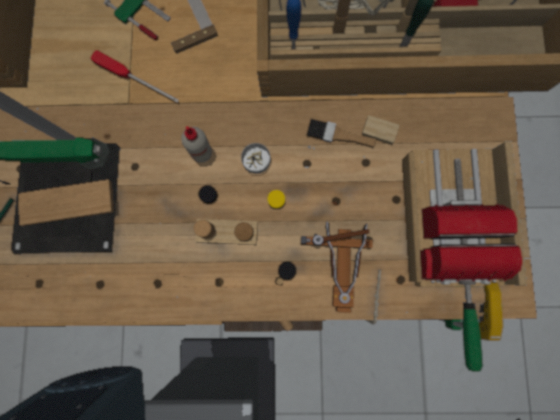

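View pics/side0.png

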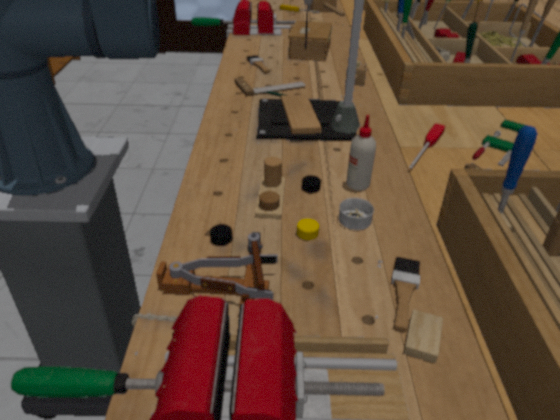

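Top view: the tongs point away from the robot, with the hub at about (344,298) and the jaws near y=230. The keeper pivot is at (318,239). On the board, the tall dog is at (204,229) and the short dog at (243,231). I'll enlarge the work area and cast rays.

```bash
cat > h.py <<'E'
from bench import ctrl, imaging
import cv2, numpy as np
from scipy.spatial.transform import Rotation as Ro
def ray(c,u,v,z):
    "pixel -> world point on plane z (pinhole)"
    K,R,t=c["K"],c["R"],c["t"]; d=R.T@np.linalg.solve(K,[u,v,1.]); o=-R.T@t
    return o+d*(z-o[2])/d[2]
def px(c,X):
    p=c["K"]@(c["R"]@np.array(X)+c["t"]); return p[:2]/p[2]
def toolR():
    q=ctrl.get_obs()["eef_rot"]; return Ro.from_quat([q[1],q[2],q[3],q[0]])
E
python3 - <<'E'
from h import *
c=imaging.camera("top"); f=c["frame"][:,:,::-1]
a=cv2.resize(f[195:320,185:385],None,fx=4,fy=4,interpolation=cv2.INTER_CUBIC)
a=cv2.convertScaleAbs(a,alpha=1.5)
cv2.imwrite("pics/top1.png",a)
R=toolR().as_matrix(); print(R.round(3))
E
```

```text
[[ 0.315 -0.     0.949]
 [-0.949  0.001  0.315]
 [-0.001 -1.     0.   ]]
```

View pics/top1.png

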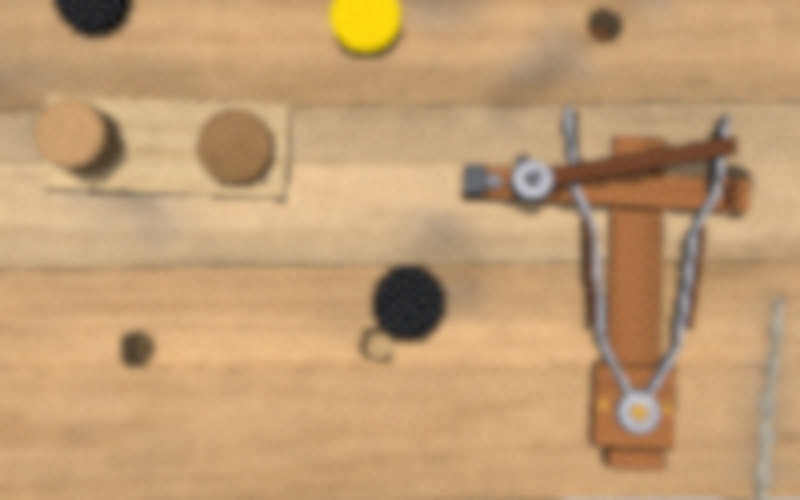

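Run:
```python
from h import *
c=imaging.camera("top")
P=lambda u,v,z: ray(c,185+(u+.5)/4-.5,195+(v+.5)/4-.5,z)
hub=P(638,412,.045); piv=P(533,179,.067)
d=(piv-hub)[:2]; print("hub",hub,"piv",piv,"dist",np.hypot(*d),"exp",np.hypot(.118,.062))
th=np.arctan2(d[1],d[0])-np.arctan2(.062,.118); print("rack yaw",th)
Rz=np.array([[np.cos(th),-np.sin(th)],[np.sin(th),np.cos(th)]])
print("rack origin",hub[:2]+Rz@[.075,0], piv[:2]-Rz@[.043,.062])
tip=P(735,146,.062); dd=(tip-piv)[:2]; print("tip",tip,np.hypot(*dd),"keeper", np.arctan2(dd[1],dd[0])+np.pi/2-th)
print("jaws",P(569,112,.043),P(726,122,.043))
print("bar ends", P(745,192,.025),P(470,182,.045))
print("short",P(236,147,.035),"tall",P(71,134,.067))
print("board BR,BL,TL",P(284,200,.013),P(47,190,.013),P(290,105,.013),P(50,95,.013))
s=imaging.camera("side")
for (u,v,z) in [(255,237,.067),(175,270,.045),(270,197,.035),(273,160,.067)]: print(ray(s,u,v,z))
print("depth short",c["depth"][231,243])
```

```text
hub [ 0.37128031 -0.36049643  0.045     ] piv [ 0.49220345 -0.3070727   0.067     ] dist 0.13219872179685266 exp 0.13329666162361306
rack yaw -0.06776594139364045
rack origin [ 0.44610817 -0.36557499] [ 0.44510388 -0.36601869]
tip [ 0.50862401 -0.41383215  0.062     ] 0.10801488498324566 keeper 0.22037892663311198
jaws [ 0.52986348 -0.32904953  0.043     ] [ 0.52335975 -0.41333684  0.043     ]
bar ends [ 0.48670347 -0.42548588  0.025     ] [ 0.49255404 -0.27481424  0.045     ]
short [ 0.51386584 -0.14766505  0.035     ] tall [ 0.51883141 -0.06414302  0.067     ]
board BR,BL,TL [ 0.48598127 -0.17198827  0.013     ] [ 0.49310344 -0.03908886  0.013     ] [ 0.53923231 -0.17535768  0.013     ] [ 0.54667673 -0.03951966  0.013     ]
[ 0.49625148 -0.31397114  0.067     ]
[ 0.37302689 -0.37335288  0.045     ]
[ 0.51737317 -0.14992896  0.035     ]
[ 0.52116907 -0.06082754  0.067     ]
depth short 0.8575513
```

```bash
cat >> h.py <<'E'
TH=-0.068; O=np.array([.4456,-.3658])
C_,S_=np.cos(TH),np.sin(TH); RZ=np.array([[C_,-S_],[S_,C_]])
def rk(p): return RZ.T@(np.array(p)[:2]-O)   # world -> rack xy
def wd(r): return O+RZ@np.array(r)           # rack -> world
def st():
    o=ctrl.get_obs(); R=toolR().as_matrix()
    print("t %.2f pos"%o["time_s"],o["eef_pos"].round(4),"rack mm",(rk(o["eef_pos"])*1e3).round(1),"F",o["wrist_force"].round(1),"op %.3f"%o["opening"])
    print("yaw err (turn about tool y to align)",round(np.arctan2(R[1,0],R[0,0])-(TH-np.pi/2),4),"tooly",R[:,1].round(3))
    return o,R
def to(x,y,z):
    "cm shift in tool axes to world target"
    o,R=st(); print("shift cm",(R.T@(np.array([x,y,z])-o["eef_pos"])*100).round(2))
E
python3 -m jog '[[[0,0,0],[0,0.097,0],0],[[0,0,0],[0,0.097,0],0],[[0,0,0],[0,0.097,0],0],[[0,0,0],[0,0.097,0],0],[[0,0,0],[0,0,0],0],[[0,0,0],[0,0,0],0]]'
python3 -c "
from h import *
to(*wd([.025,-.0137]),.12)"
```

```text
time_s: 0.75
eef_pos: [0.1812, -0.5448, 0.2298]
eef_rot: [0.48, -0.478, 0.521, -0.519]
wrist_force: [0.3, 0.3, -0.3]
opening: 0.147
t 0.75 pos [ 0.1812 -0.5448  0.2298] rack mm [-251.6 -196.5] F [ 0.3  0.3 -0.3] op 0.147
yaw err (turn about tool y to align) -0.0141 tooly [-0.     0.003 -1.   ]
shift cm [-18.64  11.02  27.41]
```

```bash
python3 -m jog '[[[-1.9,1.1,2.75],[0,-0.014,0],0],[[-1.9,1.1,2.75],[0,0,0],0],[[-1.9,1.1,2.75],[0,0,0],0],[[-1.9,1.1,2.75],[0,0,0],0],[[-1.9,1.1,2.75],[0,0,0],0],[[-1.9,1.1,2.75],[0,0,0],0],[[-1.9,1.1,2.75],[0,0,0],0],[[-1.9,1.1,2.75],[0,0,0],0],[[-1.9,1.1,2.75],[0,0,0],0],[[-1.6,1.1,2.5],[0,0,0],0],[[0,0,0],[0,0,0],0]]'
python3 -c "
from h import *
to(*wd([.025,-.0137]),.12)
c=imaging.camera('wrist'); cv2.imwrite('pics/w0.png',c['frame'][:,:,::-1])"
```

```text
time_s: 1.67
eef_pos: [0.4736, -0.3697, 0.1158]
eef_rot: [-0.489, 0.491, -0.509, 0.511]
wrist_force: [-0.7, 0.5, -0.7]
opening: -0.003
t 1.67 pos [ 0.4736 -0.3697  0.1158] rack mm [28.2 -2. ] F [-0.7  0.5 -0.7] op -0.003
yaw err (turn about tool y to align) 0.028 tooly [-0.    -0.004 -1.   ]
shift cm [ 1.16 -0.42 -0.35]
```

View pics/w0.png

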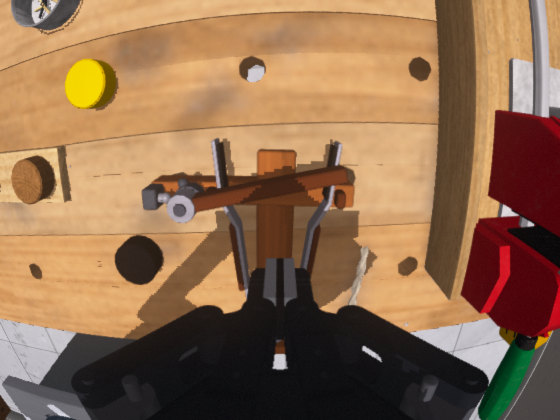

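The wrist view shows the closed fingers over the tongs centreline, just short of the keeper bar, which runs from (180,205) to (347,175). I'll descend behind the bar.

```bash
python3 -m jog '[[[0.6,2.0,-0.2],[0,0.028,0],0],[[0.6,2.2,-0.2],[0,0,0],0],[[0,2.2,0],[0,0,0],0],[[0,0,0],[0,0,0],0]]'
python3 -c "
from h import *
to(*wd([.025,-.0137]),.050)
for f in np.arange(.2,1.75,.15):
    h=.005+.011*abs(np.cos(f))+.0145*np.sin(f)
    print(round(f,2),(np.array([.043,.062])+.07*np.array([np.sin(f),-np.cos(f)])-h*np.array([np.cos(f),np.sin(f)])).round(4)*1e3)"
```

```text
time_s: 2.05
eef_pos: [0.4683, -0.3862, 0.0537]
eef_rot: [-0.483, 0.488, -0.511, 0.517]
wrist_force: [-1.1, 2.2, -0.8]
opening: -0.003
t 2.05 pos [ 0.4683 -0.3862  0.0537] rack mm [ 24.1 -18.9] F [-1.1  2.2 -0.8] op -0.003
yaw err (turn about tool y to align) 0.0104 tooly [ 0.002 -0.011 -1.   ]
shift cm [-0.52  0.36  0.1 ]
0.2 [ 38.6 -10.3]
0.35 [ 47.9 -10.7]
0.5 [57.6 -9.8]
0.65 [67.4 -7.4]
0.8 [77.1 -3.3]
0.95 [86.4  2.4]
1.1 [95.   9.8]
1.25 [102.4  18.8]
1.4 [108.4  29.3]
1.55 [112.6  40.8]
1.7 [115.1  50.4]
```

```bash
python3 -m jog '[[[-0.5,0.35,0.1],[0,0.01,0],0],[[-0.2,0,1.3],[0,0,0],0],[[0,0,0.9],[0,0,0],0],[[-0.1,0,1.0],[0,0,0],0],[[-0.25,0,1.0],[0,0,0],0],[[-0.4,0,1.0],[0,0,0],0],[[0,0,0],[0,0,0],0]]'
python3 -c "
from h import *
st()"
```

```text
time_s: 2.63
eef_pos: [0.5247, -0.3785, 0.0557]
eef_rot: [-0.48, 0.485, -0.512, 0.522]
wrist_force: [0.7, -0.2, -0.1]
opening: -0.001
t 2.63 pos [ 0.5247 -0.3785  0.0557] rack mm [79.8 -7.3] F [ 0.7 -0.2 -0.1] op -0.001
yaw err (turn about tool y to align) -0.0014 tooly [ 0.004 -0.015 -1.   ]
```

```bash
python3 -m jog '[[[-0.8,0.5,0.8],[0,0,0],0],[[-0.8,0,0.9],[0,0,0],0],[[-0.95,0,0.8],[0,0,0],0],[[-1.0,0,0.6],[0,0,0],0],[[-1.0,0,0.4],[0,0,0],0],[[-0.7,0,0.1],[0,0,0],0],[[0,0,0],[0,0,0],0]]'
python3 -c "
from h import *
st()
c=imaging.camera('wrist'); cv2.imwrite('pics/w1.png',c['frame'][:,:,::-1])"
```

```text
time_s: 3.22
eef_pos: [0.5687, -0.3263, 0.0509]
eef_rot: [-0.478, 0.488, -0.509, 0.523]
wrist_force: [-4.4, -10.6, -0.3]
opening: -0.002
t 3.22 pos [ 0.5687 -0.3263  0.0509] rack mm [120.2  47.8] F [ -4.4 -10.6  -0.3] op -0.002
yaw err (turn about tool y to align) 0.0016 tooly [ 0.004 -0.023 -1.   ]
```

View pics/w1.png

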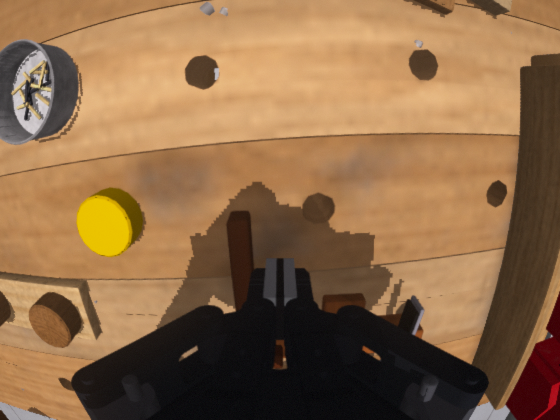

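The bar is at its stop: the push meets 10 N, and the bar in view points to rack +x at (240,260). I'll back off, level the tool, open, and go above the grips.

```bash
python3 -m jog '[[[1.5,0,0],[0,0,0],0],[[1.0,-2,0],[-0.004,0,0.023],0],[[0,-4,0],[0,0,0],0],[[0.8,-0.5,-3],[0,0,0],8.54],[[0.8,0,-3],[0,0,0],8.54],[[0.7,0,-3],[0,0,0],8.54],[[0,0,-2.5],[0,0,0],8.54],[[0,0,0],[0,0,0],8.54],[[0,0,0],[0,0,0],8.54],[[0,0,0],[0,0,0],8.54]]'
python3 -c "
from h import *
to(*wd([.003,0]),.1)
c=imaging.camera('wrist'); cv2.imwrite('pics/w2.png',c['frame'][:,:,::-1])
c=imaging.camera('top'); cv2.imwrite('pics/top2.png',cv2.resize(c['frame'][195:320,185:385,::-1],None,fx=4,fy=4,interpolation=cv2.INTER_CUBIC))"
```

```text
time_s: 4.1
eef_pos: [0.4482, -0.3677, 0.1191]
eef_rot: [-0.486, 0.482, -0.515, 0.516]
wrist_force: [0.0, 0.2, 0.8]
opening: 0.976
t 4.10 pos [ 0.4482 -0.3677  0.1191] rack mm [ 2.7 -1.7] F [0.  0.2 0.8] op 0.976
yaw err (turn about tool y to align) 0.0034 tooly [ 0.005  0.003 -1.   ]
shift cm [-0.17  1.91  0.02]
```

View pics/w2.png

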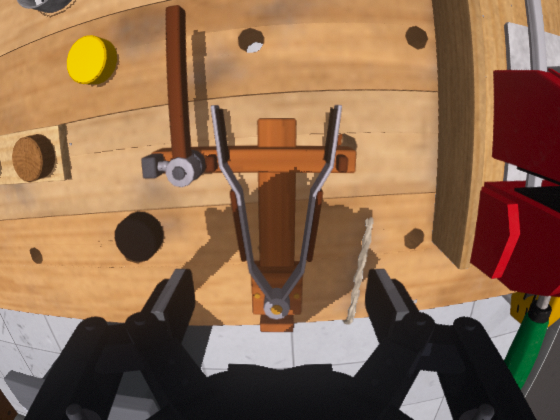

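The wrist view shows the keeper seated straight out and the open fingers centred on the tongs axis (column 277). I'll descend onto the grips.

```bash
python3 -m jog '[[[-0.17,2.5,0],[0.003,0.003,0.005],8.54],[[0,2.5,0],[0,0,0],8.54],[[0,2.5,0],[0,0,0],8.54],[[0,2.0,0],[0,0,0],8.54],[[0,1.0,0],[0,0,0],8.54],[[0,0,0],[0,0,0],8.54]]'
python3 -c "
from h import *
to(*wd([.003,0]),.013)"
```

```text
time_s: 4.7
eef_pos: [0.458, -0.3666, 0.0119]
eef_rot: [-0.489, 0.48, -0.512, 0.518]
wrist_force: [-0.5, 1.4, 0.4]
opening: 0.998
t 4.70 pos [ 0.458  -0.3666  0.0119] rack mm [12.4  0. ] F [-0.5  1.4  0.4] op 0.998
yaw err (turn about tool y to align) 0.0077 tooly [ 0.015  0.003 -1.   ]
shift cm [-0.01 -0.13 -0.94]
```

```bash
python3 -m jog '[[[0,-0.1,-0.5],[-0.015,0.007,-0.003],8.54],[[0,0,-0.4],[0,0,0],8.54],[[0,0,0],[0,0,0],8.0],[[0,0,0],[0,0,0],7],[[0,0,0],[0,0,0],6.2],[[0,0,0],[0,0,0],5.4],[[0,0,0],[0,0,0],5.4],[[0,0,0],[0,0,0],5.4],[[0,0,0],[0,0,0],5.4],[[0,0,0],[0,0,0],5.4]]'
python3 -c "
from h import *
to(*wd([.003,0]),.013)
c=imaging.camera('wrist'); cv2.imwrite('pics/w3.png',c['frame'][:,:,::-1])"
```

```text
time_s: 5.53
eef_pos: [0.4527, -0.3694, 0.0203]
eef_rot: [-0.483, 0.483, -0.513, 0.52]
wrist_force: [0.8, 0.2, -0.3]
opening: 0.636
t 5.53 pos [ 0.4527 -0.3694  0.0203] rack mm [ 7.3 -3.1] F [ 0.8  0.2 -0.3] op 0.636
yaw err (turn about tool y to align) 0.0013 tooly [ 0.006 -0.008 -1.   ]
shift cm [-0.32  0.73 -0.44]
```

View pics/w3.png

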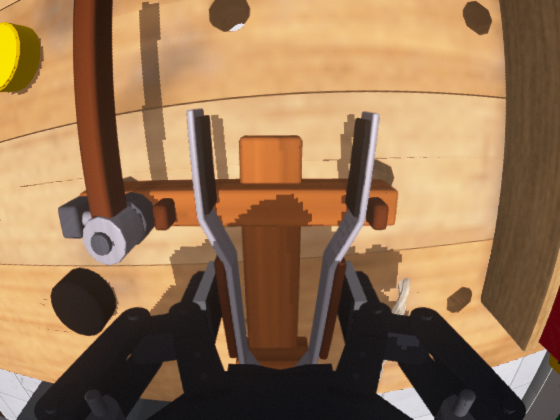

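Squeezed to 54 mm, but the tool drifted up to z=20 mm while closing, so the hold is high. I'll reopen a little, reseat lower, and regrip.

```bash
python3 -m jog '[[[0,0,0],[0,0,0],7.8],[[0,0,0],[0,0,0],7.8],[[-0.3,0.8,-0.4],[0.008,0,0.008],7.8],[[0,0,0],[0,0,0],7.8]]'
python3 -c "
from h import *
to(*wd([.003,0]),.012)"
```

```text
time_s: 5.92
eef_pos: [0.4485, -0.3656, 0.0113]
eef_rot: [-0.487, 0.479, -0.513, 0.52]
wrist_force: [-0.4, 0.1, -0.5]
opening: 0.913
t 5.92 pos [ 0.4485 -0.3656  0.0113] rack mm [2.9 0.4] F [-0.4  0.1 -0.5] op 0.913
yaw err (turn about tool y to align) 0.0018 tooly [ 0.014  0.001 -1.   ]
shift cm [ 0.04 -0.07  0.01]
```

```bash
python3 -m jog '[[[0,0,0],[-0.014,0,0],5.4],[[0,0,0],[0,0,0],5.4],[[0,0,0],[0,0,0],5.4],[[0,0,0],[0,0,0],5.4]]'
python3 -c "
from h import *
to(*wd([.003,0]),.012)"
```

```text
time_s: 6.25
eef_pos: [0.4491, -0.3668, 0.0125]
eef_rot: [0.483, -0.483, 0.517, -0.517]
wrist_force: [-0.2, 0.1, -0.2]
opening: 0.636
t 6.25 pos [ 0.4491 -0.3668  0.0125] rack mm [ 3.5 -0.7] F [-0.2  0.1 -0.2] op 0.636
yaw err (turn about tool y to align) 0.0007 tooly [ 0.  0. -1.]
shift cm [-0.07  0.05 -0.05]
```

```bash
python3 -m jog '[[[0,-0.5,0],[0,0,0],5.4],[[0,-1.0,0],[0,0,0],5.4],[[0,-1.5,0],[0,0,0],5.4],[[0,-1.5,0],[0,0,0],5.4],[[0,-1.5,0],[0,0,0],5.4],[[0,-1.5,0],[0,0,0],5.4],[[0,-0.7,0],[0,0,0],5.4]]'
python3 -c "
from h import *
st()
c=imaging.camera('wrist'); cv2.imwrite('pics/w4.png',c['frame'][:,:,::-1])
s=imaging.camera('side'); cv2.imwrite('pics/s4.png',s['frame'][:,:,::-1])
a=cv2.resize(s['frame'][150:310,120:320,::-1],(700,560),interpolation=cv2.INTER_CUBIC); cv2.imwrite('pics/s4.png',a)
"
```

```text
time_s: 6.83
eef_pos: [0.4474, -0.3645, 0.0976]
eef_rot: [0.483, -0.483, 0.519, -0.514]
wrist_force: [0.6, 0.1, -1.1]
opening: 0.637
t 6.83 pos [ 0.4474 -0.3645  0.0976] rack mm [1.7 1.4] F [ 0.6  0.1 -1.1] op 0.637
yaw err (turn about tool y to align) 0.0009 tooly [-0.005  0.006 -1.   ]
```

View pics/s4.png

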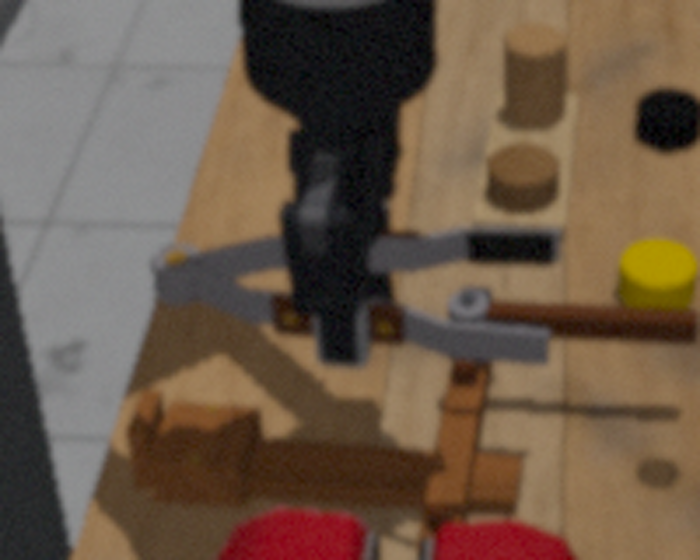

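The tongs are lifted level with jaws open, clear of the rack. I'll carry them over to the dog.

```bash
python3 -m jog '[[[-1,0,0],[0.005,0,-0.006],5.4],[[-2.5,0,0],[0,0,0],5.4],[[-2.5,0,0],[0,0,0],5.4],[[-2.5,0,0],[0,0,0],5.4],[[-2.5,0,0],[0,0,0],5.4],[[-2.5,0,0],[0,0,0],5.4],[[-2.5,0,0],[0,0,0],5.4],[[-2.5,0,0],[0,0,0],5.4],[[-1.5,0,0],[0,0,0],5.4],[[0,0,0],[0,0,0],5.4]]'
python3 -c "
from h import *
to(.451,-.1437,.08)
"
```

```text
time_s: 7.77
eef_pos: [0.453, -0.1474, 0.0865]
eef_rot: [0.481, -0.483, 0.522, -0.513]
wrist_force: [-0.6, 0.1, -1.7]
opening: 0.633
t 7.77 pos [ 0.453  -0.1474  0.0865] rack mm [ -7.5 218.4] F [-0.6  0.1 -1.7] op 0.633
yaw err (turn about tool y to align) -0.0033 tooly [-0.011  0.008 -1.   ]
shift cm [-0.35  0.66 -0.22]
```

```bash
python3 -m jog '[[[-0.35,0.8,-0.2],[0.011,-0.003,-0.008],5.4]]'
python3 -c "
from h import *
to(.451,-.1437,.045)
c=imaging.camera('wrist'); cv2.imwrite('pics/w5.png',c['frame'][:,:,::-1])
print(c['K'],c['R'],c['t'])
"
```

```text
time_s: 7.85
eef_pos: [0.452, -0.1434, 0.079]
eef_rot: [-0.483, 0.483, -0.516, 0.517]
wrist_force: [1.0, -0.5, -0.6]
opening: 0.637
t 7.85 pos [ 0.452  -0.1434  0.079 ] rack mm [ -8.7 222.3] F [ 1.  -0.5 -0.6] op 0.637
yaw err (turn about tool y to align) 0.0015 tooly [ 0.001 -0.002 -1.   ]
shift cm [ 0.03  3.4  -0.1 ]
[[325.1922621    0.         279.6046794 ]
 [  0.         325.1922621  209.08791526]
 [  0.           0.           1.        ]] [[-0.06718559 -0.99773834  0.00207398]
 [-0.94563581  0.0643398   0.31879979]
 [-0.31821222  0.01945752 -0.94781981]] [-0.11283503  0.44438785  0.38314541]
```

View pics/w5.png

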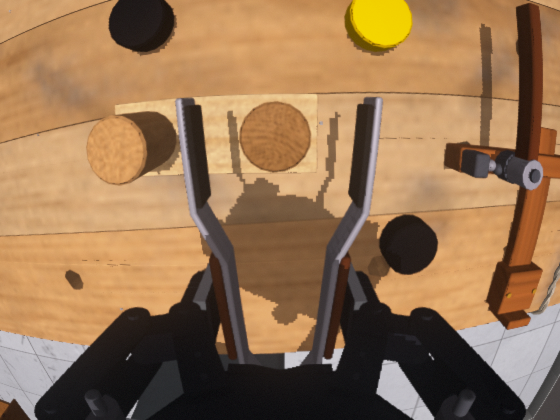

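Wrist view: the short dog's top is at (275,136), between the jaw tips at (185,100) and (376,100). The tall dog at (117,150) is outside the left jaw. I'll measure the dog and jaws in this view.

```bash
cat >> h.py <<'E'
def fray(c,u,v,z):
    K,R,t=c["K"],c["R"],c["t"]; a=np.array([u-K[0,2],v-K[1,2]]); r=np.hypot(*a); th=r/K[0,0]
    d=R.T@np.r_[a/max(r,1e-9)*np.sin(th),np.cos(th)]; o=-R.T@t
    return o+d*(z-o[2])/d[2]
E
python3 -c "
from h import *
c=imaging.camera('wrist'); o=ctrl.get_obs(); R=toolR().as_matrix()
T=lambda n,u,v,z: print(n,(R.T@(fray(c,u,v,z)-o['eef_pos'])*1e3).round(1),fray(c,u,v,z).round(4))
for z in (.0975,.1095):
    T('L tip',180,99,z);T('R tip',379,98,z)
T('hubish mid',280,360,.1)
T('dog',275,136,.035);T('tall',117,150,.067)
T('dogL',240,136,.035);T('dogR',310,136,.035)
"
```

```text
L tip [-38.2 -21.2  85.8] [ 0.5373 -0.1094  0.0975]
R tip [ 36.7 -21.3  86.2] [ 0.5327 -0.1842  0.0975]
L tip [-34.5 -33.2  85.5] [ 0.5368 -0.1131  0.1095]
R tip [ 33.  -33.3  85.9] [ 0.5326 -0.1804  0.1095]
hubish mid [ -0.5 -23.2 -37. ] [ 0.4122 -0.1388  0.1   ]
dog [-3.2 41.4 64.5] [ 0.5134 -0.1427  0.035 ]
tall [-83.6   9.5  63.6] [ 0.5181 -0.0625  0.067 ]
dogL [-23.   41.4  64.7] [ 0.5149 -0.123   0.035 ]
dogR [16.5 41.3 64.6] [ 0.5122 -0.1625  0.035 ]
```

```bash
python3 -m jog '[[[-0.25,1.5,-0.15],[0,0,0],5.4],[[0,1.5,0],[0,0,0],5.4],[[0,1.5,0],[0,0,0],5.4],[[0,0.3,0],[0,0,0],5.4]]'
python3 -c "
from h import *
to(.451,-.141,.03)
s=imaging.camera('side'); cv2.imwrite('pics/s6.png',cv2.resize(s['frame'][110:270,160:340,::-1],(720,640)[:1]+(600,),interpolation=cv2.INTER_CUBIC))
"
```

```text
time_s: 8.28
eef_pos: [0.4477, -0.1412, 0.0278]
eef_rot: [0.482, -0.484, 0.518, -0.516]
wrist_force: [-0.2, 0.2, -0.7]
opening: 0.635
t 8.28 pos [ 0.4477 -0.1412  0.0278] rack mm [-13.1 224.2] F [-0.2  0.2 -0.7] op 0.635
yaw err (turn about tool y to align) -0.0003 tooly [-0.004  0.    -1.   ]
shift cm [-0.05 -0.23  0.32]
```

View pics/s6.png

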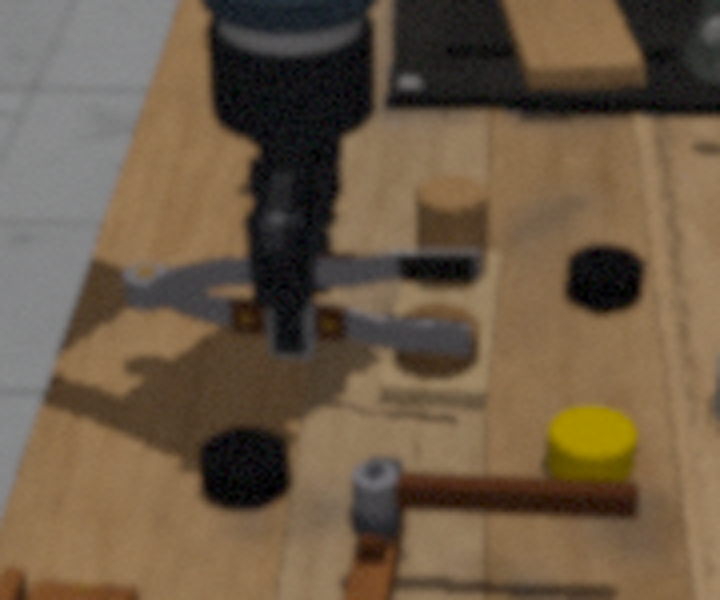

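```bash
python3 -c "
from h import *
s=imaging.camera('side'); o=ctrl.get_obs(); R=toolR().as_matrix()
def crop(p): return ((p[0]-160)*4,(p[1]-110)*600/160)
p=o['eef_pos']
for n,tx,tz in (('hub top',0,-78),('Ltip top',-38,83),('Rtip top',38,83),('Rtip bot',38,83)):
    h=.0215-.009 if 'bot' in n else .0215+.009
    X=p+R@np.array([tx*1e-3,-h,tz*1e-3]); print(n,X.round(3),np.round(crop(px(s,X))), np.round(crop(px(s,X-[0,0,.01]))))
print('short dog top',np.round(crop(px(s,[.5139,-.1477,.035]))),'tcp',np.round(crop(px(s,p))))
"
```

```text
hub top [ 0.371 -0.136  0.06 ] [142. 266.] [143. 282.]
Ltip top [ 0.534 -0.109  0.059] [476. 246.] [476. 262.]
Rtip top [ 0.529 -0.185  0.06 ] [464. 326.] [463. 343.]
Rtip bot [ 0.529 -0.185  0.042] [463. 356.] [463. 372.]
short dog top [433. 324.] tcp [302. 324.]
```

Projected tongs points match the view within about 2 mm, so the tongs are level. I'll lower the jaws round the dog.

```bash
python3 -m jog '[[[0,1.0,0],[0.004,0,0],5.4],[[0,0.9,0],[0,0,0],5.4]]'
python3 -c "
from h import *
to(.448,-.141,.008)
c=imaging.camera('wrist'); cv2.imwrite('pics/w7.png',c['frame'][:,:,::-1])
"
```

```text
time_s: 8.55
eef_pos: [0.451, -0.1439, 0.0125]
eef_rot: [-0.483, 0.482, -0.515, 0.519]
wrist_force: [-0.6, -0.4, -1.5]
opening: 0.63
t 8.55 pos [ 0.451  -0.1439  0.0125] rack mm [ -9.7 221.7] F [-0.6 -0.4 -1.5] op 0.630
yaw err (turn about tool y to align) -0.0013 tooly [ 0.006 -0.004 -1.   ]
shift cm [-0.27  0.45 -0.33]
```

View pics/w7.png

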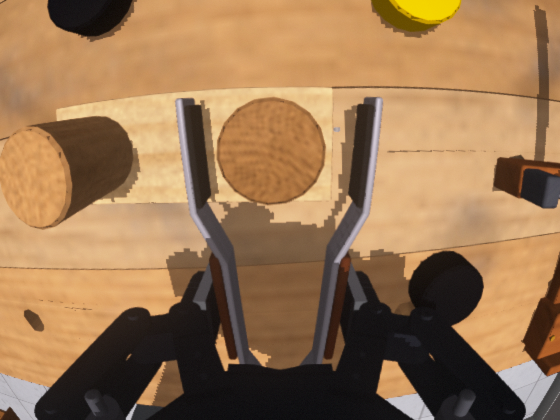

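The jaws straddle the dog, whose centre is at column 271 against 279 for the jaws. I'll correct 2.5 mm left, drop the last few mm, and close.

```bash
python3 -m jog '[[[-0.25,0.4,-0.2],[-0.006,0,0.004],5.4],[[0,0,0],[0,0,0],5.0],[[0,0,0],[0,0,0],4.6],[[0,0,0],[0,0,0],4.2],[[0,0,0],[0,0,0],3.5],[[0,0,0],[0,0,0],3.5],[[0,0,0],[0,0,0],3.5]]'
python3 -c "
from h import *
to(.448,-.141,.008)
"
```

```text
time_s: 9.18
eef_pos: [0.4498, -0.1419, 0.009]
eef_rot: [0.483, -0.482, 0.517, -0.517]
wrist_force: [0.1, 0.9, -0.5]
opening: 0.5
t 9.18 pos [ 0.4498 -0.1419  0.009 ] rack mm [-11.  223.6] F [ 0.1  0.9 -0.5] op 0.500
yaw err (turn about tool y to align) -0.0017 tooly [ 0.     0.001 -1.   ]
shift cm [-0.08  0.1  -0.19]
```

Stopped at 42.5 mm, so it is closed on the dog. Lifting.

```bash
python3 -m jog '[[[0,0,0],[0,0,0],2.5],[[0,-0.4,0],[0,0,0],2.5],[[0,-0.8,0],[0,0,0],2.5],[[0,-1.2,0],[0,0,0],2.5],[[0,-1.5,0],[0,0,0],2.5],[[0,-1.8,0],[0,0,0],2.5],[[0,-1.8,0],[0,0,0],2.5],[[0,-1.8,0],[0,0,0],2.5],[[0,-1.8,0],[0,0,0],2.5],[[0,-1.5,0],[0,0,0],2.5],[[0,-1.2,0],[0,0,0],2.5],[[0,-0.6,0],[0,0,0],2.5]]'
python3 -m jog '[[[0,-0.3,0],[0,0,0],2.5],[[0,0,0],[0,0,0],2.5],[[0,0,0],[0,0,0],2.5],[[0,0,0],[0,0,0],2.5],[[0,0,0],[0,0,0],2.5],[[0,0,0],[0,0,0],2.5]]'
python3 -c "
from h import *
st()
s=imaging.camera('side'); w=imaging.camera('wrist')
a=cv2.resize(s['frame'][60:270,160:340,::-1],(514,600),interpolation=cv2.INTER_CUBIC)
b=cv2.resize(w['frame'][80:400,140:420,::-1],(286,600*1)[:1]+(327,)); b=np.vstack([b,np.zeros((273,286,3),np.uint8)])
cv2.imwrite('pics/s8.png',np.hstack([a,b]))
"
```

```text
time_s: 10.18
eef_pos: [0.4481, -0.1408, 0.1642]
eef_rot: [0.482, -0.482, 0.518, -0.516]
wrist_force: [0.7, 0.3, -1.6]
opening: 0.497
time_s: 10.68
eef_pos: [0.4475, -0.1404, 0.1675]
eef_rot: [0.482, -0.482, 0.518, -0.516]
wrist_force: [0.6, -0.0, -1.7]
opening: 0.496
t 10.68 pos [ 0.4475 -0.1404  0.1675] rack mm [-13.4 225. ] F [ 0.6 -0.  -1.7] op 0.496
yaw err (turn about tool y to align) -0.0013 tooly [-0.001  0.001 -1.   ]
```

View pics/s8.png

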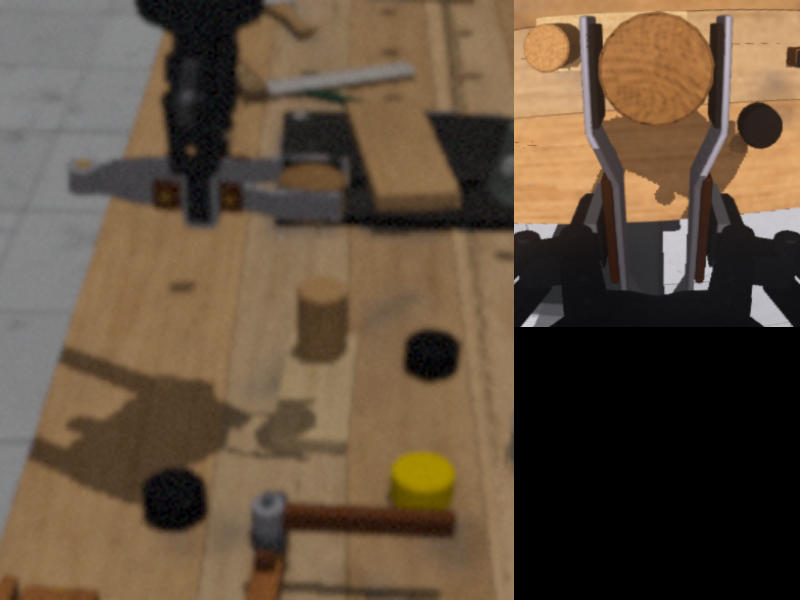

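The dog is upright between both pads, about 15 cm above the board. The tall dog is still standing, the keeper is still out, and the tongs are level and still. Handing in.

```bash
python3 -c "
from h import *
o,_=st(); print(np.abs(o['dq']).max().round(4)); print(ctrl.hand_in())"
```

```text
t 10.78 pos [ 0.4475 -0.1405  0.1675] rack mm [-13.4 225. ] F [ 0.3 -0.2 -1.5] op 0.499
yaw err (turn about tool y to align) -0.0014 tooly [-0.001  0.002 -1.   ]
0.0046
the job is handed in; nothing more can be done
None
```

The job is handed in, finished at 10.8 s of the 56 s allowed, with the short dog held up in the closed tongs.

- **Keeper:** I swung it out until it met its stop, where the push read about 10 N. It still pointed straight out in the later pictures.
- **Tongs:** I took them by the grips at 54 mm and carried them over with the jaws open. They closed on the short dog at about 42.5 mm, against the 44 mm expected. I then lifted about 158 mm, so the dog is roughly 15 cm clear of the board.
- **Last checks:** The dog is upright and clasped by both pads, and the tongs are level. Joint speeds are below 0.005 rad/s and the grip is steady. The tall dog is still standing.
- **Not checked:** I did not photograph the screw tin and glue bottle again at the end, but the arm never went near them.
- **Disagreed:** The first grip on the tongs came out about 8 mm too high because the tool drifted, so I opened slightly and regripped lower before lifting. The cameras also disagreed on the dog's position by up to about 7 mm, which I corrected from a close wrist view.

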